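# Gauge the gap of a hinged plate press with a taper gauge

### The job

Take the small plate press's handle and lower its hinged upper plate gently onto its stop screws. Then pick up the orange-handled taper gauge, lay its flat side on the lower plate at the middle of the press's open front, and slide it straight in between the plates until it drags snugly against both, without prising the upper plate off its stops. Finish while still holding the gauge there, so that the bed can be locked at this gap, and leave the other things on the bench alone.

Things in the scene. Friction and masses are not known exactly. Their poses are not given: they have to be found in the camera images.
- press: hinged plate press, fixed to the bench: green base 164 x 158 mm, 14 mm high, steel lower plate, hinged steel upper plate. Origin: underside of the base, near its centre; +x runs from the open front to the hinge at the back, +z up. Stop pillars stand 64 mm either side of the middle; between them the front is clear. Its place and yaw vary.
- bed: the press's lower plate, 96 mm wide (y), its flat top reaching from 22 mm in front of the upper plate's front edge back under it as a sill. It stands still, but its height was set differently from start to start: its top is 42 to 44 mm above the bench. Same axes as press; the origin lies 42 mm below the plate's top.
- mouth (a point): point on the top of the lower plate, in the middle of the press, directly below the front edge of the closed upper plate (50 mm in front of the press's origin). The closed upper plate's flat underside is 48.2 mm above the bench, so the gap is 4.2 to 6.2 mm. The lower plate reaches 22 mm out in front of this point.
- lid (a joint): angle of the hinged upper plate (rad): 0 closed on its stop screws, level; grows as it opens, to 1.6; starts at 1.1 to 1.35. Steel, 1 kg, 10 mm thick, 146 mm wide, front edge 100 mm from the hinge. Hinge friction keeps it up above about 1.0 rad; let go lower it falls, so hold it by its handle until it is down. Down, it rests on the stops; about 7 N upward at its front edge prises it up.
- lid_handle (a point): centre of the handle, a black round bar 12 mm thick, 96 mm long, parallel to the hinge (press y), on two posts 84 mm apart; 46 mm above the upper plate's top face, 30 mm behind its front edge; 70 mm from the hinge axis along the plate and 51 mm off it square to the plate. Plate closed, it is 104 mm above the bench. The bar can turn between the fingers.
- lid_hinge (a point): point on the hinge axis of the upper plate, in the middle of the press; the axis is level and runs along the press's y. 53 mm above the bench, 50 mm behind the press's origin.
- gauge: taper gauge, 138 mm long, 80 g, lying flat on the bench: orange grip 62 mm long (x), 16 mm wide (y), 16 mm high, and a bright steel blade 13 mm wide. The whole underside is flat; the blade's top rises from 2 mm thick at the tip by 1 mm per 10 mm over 64 mm, to 8.4 mm, then runs level to the grip. Origin: underside, below the middle of the grip; +x to the tip, +z up.
- gauge_tip (a point): middle of the gauge's tip edge, on the underside, 107 mm from the gauge's origin along +x. Lying on the lower plate, the blade begins to touch the upper plate with the tip 22 to 42 mm past mouth, according to the gap. There a further push meets drag (friction about 0.6) that grows from 3 to some 20 N over the next 10 mm; about 10 mm more than that lifts the upper plate 1 mm.
- blanks: bystander: stack of three copper blanks, about 62 x 46 x 9 mm
- flat_file: bystander: slim needle-like flat file, 170 mm long, lying along y of its own frame
- pliers_flat: bystander: small pliers, 129 mm long
- weight: bystander: brass weight with a knob, 32 mm across, 30 mm high

How it is judged (in metres and radians):
On the way, in this order (a step that is already met when the one before it is completed fails the run):
1. the upper plate has been lowered onto its stops (value of joint lid below 0.012 rad), for 0.2 s.
2. the held gauge's tip has entered between the plates (x of gauge_tip in the frame of press above -0.044 m and z of gauge_tip in the frame of press between 0.038 and 0.0485 m and y of gauge_tip in the frame of press between -0.04 and 0.04 m and contact force between the fingers and gauge above 1 N), for 0.1 s.
At the end, for the whole second after the job is handed in: Upper plate on its stops (within 0.010 rad); gauge still gripped, at rest, flat (0.1 rad), its tip 10 to 58 mm behind the mouth, within 20 mm of the middle, square to the front within 0.15 rad, bearing on the upper plate with over 1 N and on the lower with over 0.3 N (value of joint lid below 0.01 rad and contact force between gauge and press above 1 N and contact force between gauge and bed above 0.3 N and x of gauge_tip in the frame of press between -0.04 and 0.008 m and y of gauge_tip in the frame of press between -0.02 and 0.02 m and z of gauge_tip in the frame of press above 0.038 m and angle between the x axis of gauge and the x axis of press, either way round below 0.15 rad and angle between gauge's own z axis and vertical below 0.1 rad and contact force between the fingers and gauge above 1.5 N and linear speed of gauge below 0.01 m/s); the arm keeps its last pose, push and grip.
It fails at once if the upper plate slams: it closes faster than 1.7 rad/s within its last 0.1 rad (value of joint lid below 0.1 rad and velocity of joint lid below -1.7 rad/s).
It fails at once if the gauge prises the upper plate more than 0.03 rad (3 mm at the front) off its stops (x of gauge_tip in the frame of press above -0.035 m and z of gauge_tip in the frame of press above 0.038 m and contact force between gauge and press above 0.5 N and value of joint lid above 0.03 rad).
It fails at once if a bystander is pushed more than 30 mm (distance of any of blanks, flat_file, pliers_flat, weight from where it was at the start of the episode above 0.03 m).
It also fails if it takes over 70 s, if anything falls off the work surface, if the arm or the gripper's body presses on something with over 40 N, if the wrist force passes 120 N, or if a joint passes its speed limit or range.

### The arm

A 6-joint arm with a two-finger parallel gripper is mounted at the origin on a cart in front of the work surface, level with it; the furniture and walls round the work are solid. World frame = base frame: x ahead of the robot, y to its left, z up, the work surface at z = 0. Lengths are in m, angles in degrees, forces in N, time in s.
With the tool pointing down it reaches from about 0.3 to 0.775 m from the base axis. Payload 14.6 kg.
Tool frame: the origin (TCP) lies at the very end of the fingers, on their centre line; the grasp point (between the pads) lies 19 mm behind it; z points along the fingers, y is the line along which they close (so a half turn about z gives the same grasp; the last joint's range is limited). The gripper opens to 85 mm and grips with 20 to 120 N. Pads are 22 mm wide; open, the fingers measure 114 mm over their backs; the gripper's body (76 mm by 85 mm) begins 54 mm behind the grasp point. The pads swing forward as they close: fully open they stand 13 mm farther back than shut.
Start: joints at [-80.65, 17.183, 87.147, -0, 75.671, -3.816], TCP at [0.125, -0.536, 0.231] pointing down, gripper open.
Joint ranges: [-173.82, 173.82], [-45.26, 126.66], [13.44, 144.39], [-59.66, 239.66], [0, 175.72], [-146.38, 146.38]. Speed limits (degrees/s): [127.2, 127.2, 147.25, 180, 180, 180].

### API

Orientations are given as [roll, pitch, yaw] about the fixed x, y, z axes, in that order (R = Rz(yaw) Ry(pitch) Rx(roll)).
In Python, from plant import ctrl, viewer gives the robot as it stands.
- The arm moves only by the shell command python3 -m pendant 'ROWS' [FORCE]. ROWS is JSON, a list of rows, each an object of numbers: "hand": the closure, from 0 (fully open) to 1 (shut); "tx", "ty", "tz": the shift along the tool's x, y, z in mm; "rx", "ry", "rz": the turn, a rotation vector about the tool's x, y, z in rad. In form: [{"hand": .., "tx": .., "ty": .., "tz": .., "rx": .., "ry": .., "rz": ..}, ...]. A call has 1 to 10 rows; each row is the pose to reach, as a shift and turn from the pose commanded when the call began, along the tool's axes at that moment; what a row does not reach only later rows make up. A row lasts 1/10 s, in which the tool goes at most 50 mm and 8.59 degrees, less where a joint would pass 70% of its speed; a pose out of reach is approached as far as the arm can. A call with a gripper value outside its range is refused whole. The fingers move at their own pace and stop on an object; FORCE is the grip in N (left out, the last holds). Time passes only in rows, so rows that repeat a pose let the fingers close. It gives the time, the measured TCP pose, the force, the opening and the grip force at its end, in the units of the state.
- ctrl.get_obs(): the state, without advancing time (a new reading comes with each control period).
- viewer.snapshot(name): name is "side" or "top"; returns (picture, depth): 420x560x3 uint8, red, green, blue; 420x560 float32, m along the optical axis (not along the pixel's ray), 0 where there is no reading.
- viewer.get_calibration(name): a dict with "fx", "fy", "cx", "cy" (pixels), "camera_from_world" (4x4, takes a point from world to camera coordinates). Camera axes: x right, y up, looking along -z (the intrinsics and any distortion apply to the point x, -y, -z); pixel columns grow to the right and rows downward; lengths in m; the calibration is good to about 2 mm. A picture is of the moment at which its call begins. get_calibration takes no time and is no camera call.
- ctrl.hand_in(): hands the job in; it is judged then, once.
The state is a dict: "t": time; "joints": joint angles; "dq": joint speeds; "joint_efforts": joint torques, N m; "eef_pos": TCP position; "orientation": TCP orientation; "ft_force": force on the tool from outside, world axes, zero at the start; "ft_torque": the same for the moment, N m; "gripper_width": opening from 0.0 (shut) to 1.0 (fully open); "gripper_force": force on a finger pad.
Only numpy, scipy, OpenCV 4.12 (cv2) and the standard library are available. Lean on these libraries where they do the work, as an engineer would, in place of code of your own. Each camera call takes 0.05 s, during which the arm holds its last target. There are 200 camera calls.

## Working session

There is one attempt and no reset: what is moved stays moved. The work goes in short steps, Python scripts to look and compute and a shell command to move; the robot and the scene stay as the last step left them, time stands still between calls to the robot, and variables do not carry over. Pictures are saved under pics/ and viewed, at most 10 in all, crops included, and the job is handed in when it is done.

```bash
mkdir -p pics; ls
python3 - <<'E'
from plant import ctrl, viewer
import cv2,numpy as np
o=ctrl.get_obs();print(o)
for n in("top","side"):
    p,d=viewer.snapshot(n);cv2.imwrite(f"pics/{n}0.png",p[:,:,::-1]);np.savez(f"{n}0.npz",p=p,d=d)
    print(n,viewer.get_calibration(n))
E
```

```text
pics
{'t': 0.0, 'joints': array([-8.06489506e+01,  1.72163400e+01,  8.71824392e+01, -1.39014510e-03,
        7.56727251e+01, -3.81618291e+00]), 'dq': array([ 0.03612058,  0.13247759, -0.0054091 , -0.12101716,  0.05973414,
       -0.03346483]), 'joint_efforts': array([-8.55429153e-04, -5.43503344e+01, -3.61790228e+01, -2.18224404e-04,
        4.02501042e-03, -3.80558697e-05]), 'eef_pos': array([ 0.1252335 , -0.5352871 ,  0.23069872]), 'orientation': array([-1.79928565e+02, -3.41552980e-03,  1.31675750e+01]), 'ft_force': array([-0.69427157, -0.21464769, -0.0565092 ]), 'ft_torque': array([0.00273391, 0.0514439 , 0.02280553]), 'gripper_force': 0.0, 'gripper_width': 1.0004469020026152}
top {'fx': 503.20076031420564, 'fy': 503.20076031420564, 'cx': 272.6577885685565, 'cy': 208.95077134787778, 'camera_from_world': array([[ 0.02481009, -0.99961719,  0.01224475,  0.03142155],
       [ 0.98072274,  0.02671227,  0.19357007, -0.55363384],
       [-0.19382305,  0.00720622,  0.98101004, -1.10372374],
       [ 0.        ,  0.        ,  0.        ,  1.        ]])}
side {'fx': 534.3630952424414, 'fy': 534.3630952424414, 'cx': 267.9971275543195, 'cy': 203.60832097980602, 'camera_from_world': array([[-0.95189895, -0.30617748,  0.011989  ,  0.5604591 ],
       [ 0.17140604, -0.4996493 ,  0.84909984, -0.16263056],
       [-0.25398495,  0.81031224,  0.52809632, -1.30753633],
       [ 0.        ,  0.        ,  0.        ,  1.        ]])}
```

View pics/top0.png

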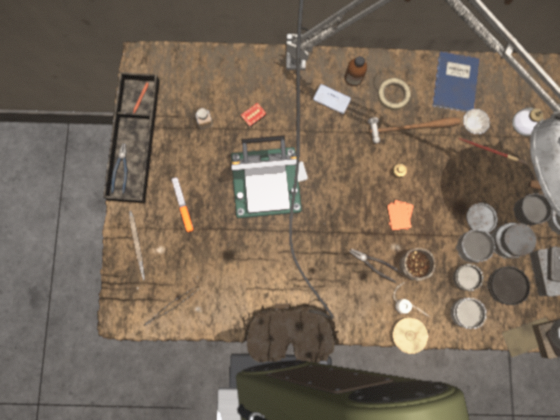

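View pics/side0.png

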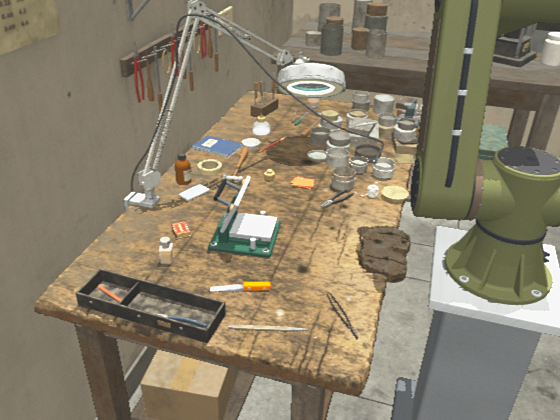

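The top view shows the press at about (267,180), open front facing the robot, with the lid up and the handle at (263,143). The gauge grip is at (187,218) and its tip at (177,180). The side view shows the same layout, and the bystanders (file, pliers, blanks, weight) are clear of both.

```bash
cat > h.py <<'E'
import numpy as np,cv2
from plant import ctrl,viewer
def snap(n):
    p,d=viewer.snapshot(n); return p,d,viewer.get_calibration(n)
def cloud(d,c):
    v,u=np.mgrid[:d.shape[0],:d.shape[1]]
    P=np.stack([(u-c['cx'])/c['fx']*d,-(v-c['cy'])/c['fy']*d,-d],-1)
    T=c['camera_from_world'];return (P-T[:3,3])@T[:3,:3]
def ray(px,z,c):
    px=np.atleast_2d(px).astype(float);T=c['camera_from_world'];R=T[:3,:3]
    D=np.c_[(px[:,0]-c['cx'])/c['fx'],-(px[:,1]-c['cy'])/c['fy'],-np.ones(len(px))]@R
    C=-R.T@T[:3,3];return C+D*((z-C[2])/D[:,2])[:,None]
def masks(p):
    h=cv2.cvtColor(p,cv2.COLOR_RGB2HSV)
    return dict(orange=cv2.inRange(h,(6,170,150),(20,255,255)),green=cv2.inRange(h,(60,80,20),(95,255,160)),white=cv2.inRange(h,(0,0,165),(180,40,255)),black=cv2.inRange(h,(0,0,0),(180,255,55)))
def blob(m,box):
    z=np.zeros_like(m);x0,y0,x1,y1=box;z[y0:y1,x0:x1]=m[y0:y1,x0:x1]
    cs,_=cv2.findContours(z,0,1);return max(cs,key=cv2.contourArea)
E
python3 - <<'E'
from h import *
f=np.load('top0.npz');p,d=f['p'],f['d'];c=viewer.get_calibration('top')
m=masks(p);X=cloud(d,c)
for k,b,z in(("orange",(165,190,205,240),.014),("white",(165,170,192,215),.005),("green",(225,130,310,225),.014),("white",(240,165,300,212),.043)):
    q=blob(m[k],b);pts=ray(q[:,0],z,c)[:,:2].astype(np.float32)
    r=cv2.minAreaRect(pts);print(k,cv2.contourArea(q),np.round(r[0],4),np.round(r[1],4),r[2]);print(np.round(cv2.boxPoints(r),4).tolist())
# heights around press
for v in range(132,218,4): print(v,[ '%.0f,%.0f,%.0f'%tuple(1e3*X[v,u]) for u in (250,263,276)])
a=cv2.resize(p[120:225,215:320],None,fx=5,fy=5,interpolation=3)
s=np.load('side0.npz')['p'];b=cv2.resize(s[165:265,190:295],(525,500),interpolation=3)
cv2.imwrite('pics/crop.png',cv2.resize(np.hstack([a[:500],b]),None,fx=.76,fy=.76)[:,:,::-1])
E
```

```text
orange 23.5 [0.5362 0.2574] [0.043  0.0054] 19.668916702270508
[[0.5149999856948853, 0.25270000100135803], [0.5169000029563904, 0.2476000040769577], [0.5572999715805054, 0.2621000111103058], [0.5554999709129333, 0.2671999931335449]]
white 149.5 [0.5996 0.2745] [0.0709 0.0157] 18.937877655029297
[[0.5634999871253967, 0.2703999876976013], [0.5685999989509583, 0.2554999887943268], [0.6355999708175659, 0.2784999907016754], [0.6305000185966492, 0.29339998960494995]]Traceback (most recent call last):
  File "<stdin>", line 5, in <module>
  File "h.py", line 18, in blob
    cs,_=cv2.findContours(z,0,1);return max(cs,key=cv2.contourArea)
                                        ~~~^^^^^^^^^^^^^^^^^^^^^^^^
ValueError: max() iterable argument is empty
```

```bash
sed -i 's/(6,170,150),(20/(4,120,140),(22/; s/(60,80,20),(95,255,160)/(50,50,15),(100,255,200)/' h.py
python3 - <<'E'
from h import *
f=np.load('top0.npz');p,d=f['p'],f['d'];c=viewer.get_calibration('top')
m=masks(p);X=cloud(d,c)
print(p[205,240],p[170,236],p[200,270],p[218,187])
for k,b,z in(("orange",(165,190,205,240),.014),("green",(225,130,310,225),.014),("white",(240,170,300,212),.043)):
    try:
        q=blob(m[k],b);pts=ray(q[:,0],z,c)[:,:2].astype(np.float32)
        r=cv2.minAreaRect(pts);print(k,cv2.contourArea(q),np.round(r[0],4),np.round(r[1],4),r[2]);print(np.round(cv2.boxPoints(r),3).tolist())
    except ValueError as e: print(k,e)
for v in range(132,218,4): print(v,[ '%.0f,%.0f,%.0f'%tuple(1e3*X[v,u]) for u in (250,263,276)])
a=cv2.resize(p[120:220,215:320],(525,500),interpolation=2)
s=np.load('side0.npz')['p'];b=cv2.resize(s[165:265,190:295],(525,500),interpolation=2)
cv2.imwrite('pics/crop.png',cv2.resize(np.hstack([a,b]),None,fx=.76,fy=.76)[:,:,::-1])
E
```

```text
[103 132 115] [121 122 119] [247 244 243] [253 191  90]
orange 199.5 [0.5315 0.2493] [0.0637 0.0213] 19.38582992553711
[[0.49799999594688416, 0.24899999797344208], [0.5049999952316284, 0.2290000021457672], [0.5649999976158142, 0.25], [0.5580000281333923, 0.27000001072883606]]
green 93.0 [0.6408 0.003 ] [0.055  0.0167] 6.130516052246094
[[0.6129999756813049, 0.00800000037997961], [0.6140000224113464, -0.00800000037997961], [0.6690000295639038, -0.0020000000949949026], [0.6669999957084656, 0.014000000432133675]]
white 1612.5 [0.6018 0.0603] [0.1006 0.0977] 6.842130184173584
[[0.5460000038146973, 0.10300000011920929], [0.5580000281333923, 0.006000000052154064], [0.6579999923706055, 0.017999999225139618], [0.6460000276565552, 0.11500000208616257]]
132 ['758,107,-3', '756,74,4', '758,42,1']
136 ['747,106,-3', '698,72,139', '696,43,148']
140 ['686,100,144', '688,71,140', '688,43,144']
144 ['725,105,-0', '727,73,-3', '727,41,1']
148 ['716,105,-3', '716,73,-1', '713,41,12']
152 ['700,104,14', '702,73,13', '701,41,16']
156 ['676,102,61', '659,71,118', '671,41,80']
160 ['653,100,105', '647,70,128', '644,42,140']
164 ['633,98,142', '328,54,1190', '634,42,143']
168 ['652,102,43', '653,71,43', '655,40,39']
172 ['642,101,44', '643,71,43', '644,40,42']
176 ['631,101,46', '633,70,42', '634,40,43']
180 ['623,101,42', '623,70,45', '625,40,41']
184 ['613,100,42', '614,70,41', '614,39,46']
188 ['604,100,42', '604,70,43', '604,39,48']
192 ['593,100,46', '595,69,42', '595,39,43']
196 ['584,99,46', '585,69,41', '587,39,40']
200 ['574,99,45', '576,69,40', '577,38,41']
204 ['565,99,44', '566,69,41', '566,38,45']
208 ['556,98,42', '557,68,40', '558,38,42']
212 ['548,99,31', '552,68,16', '553,37,15']
216 ['543,99,8', '546,68,-1', '546,37,-1']
```

View pics/crop.png

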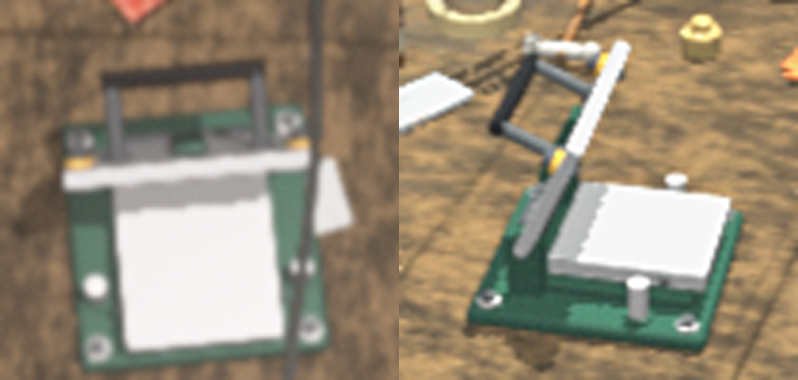

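The crop shows the lid up with its handle bar centred near pixel (264,139.6) of the top image. The bed's front edge is at about row 210 and a dark cable passes to the right of the press. Next I check the cable and lamp heights and work out the first move.

```bash
cat >> h.py <<'E'
from scipy.spatial.transform import Rotation as Ro
def P(x,y=0):  # press frame -> world xy
    a=np.radians(7);return np.array([.6240+x*np.cos(a)-y*np.sin(a),.0633+x*np.sin(a)+y*np.cos(a)])
def go(xyz,yaw,base=None):
    o=ctrl.get_obs();p,e=(o['eef_pos'],o['orientation']) if base is None else base
    R=Ro.from_euler('xyz',e,degrees=True);G=Ro.from_euler('xyz',[180,0,yaw],degrees=True)
    print('t %.2f at'%o['t'],np.round(p,4),np.round(e,2),'-> t(mm)',np.round(R.inv().apply(np.array(xyz)-p)*1e3,1),'rv',np.round((R.inv()*G).as_rotvec(),3))
E
python3 - <<'E'
from h import *
d=np.load('top0.npz')['d'];c=viewer.get_calibration('top');X=cloud(d,c)
for v in(30,100,150,200,230): 
    u=285+np.argmin(np.where(d[v,285:305]>0,d[v,285:305],9));print(v,u,X[v,u].round(3))
print('lamp',X[140:180:20,535:560:8].round(2).tolist())
print('lamparm',X[20,482].round(2),X[25,350].round(2), 'handle',P(.067))
go([*P(.067),.22],97)
E
```

```text
30 300 [0.714 0.017 0.543]
100 298 [0.635 0.015 0.483]
150 298 [0.576 0.011 0.425]
200 293 [0.505 0.015 0.378]
230 289 [0.459 0.02  0.351]
lamp [[[0.66, -0.46, 0.27], [0.66, -0.46, 0.28], [0.65, -0.47, 0.3], [0.65, -0.48, 0.3]], [[0.62, -0.45, 0.27], [0.61, -0.46, 0.29], [0.61, -0.47, 0.3], [0.61, -0.48, 0.31]]]
lamparm [ 1.05 -0.47  0.05] [ 1.05 -0.14  0.01] handle [0.69050059 0.07146525]
t 0.10 at [ 0.1252 -0.5353  0.2308] [-179.94   -0.     13.17] -> t(mm) [ 688.6 -462.    11.3] rv [-1.000e-03 -1.000e-03 -1.463e+00]
```

Run:
```python
from h import *
c=viewer.get_calibration('side');T=c['camera_from_world'];s=np.load('side0.npz');p,d=s['p'],s['d']
for w in([.714,.017,.543],[.635,.015,.483],[.576,.011,.425],[.505,.015,.378],[.459,.02,.351]):
    q=T[:3,:3]@w+T[:3,3];u,v=c['cx']-c['fx']*q[0]/q[2],c['cy']+c['fy']*q[1]/q[2]
    i,j=int(v),int(u);print(w,round(u),round(v),'exp depth %.3f'%-q[2],'min near',d[i-4:i+5,j-4:j+5].min(), d[i-4:i+5,j-4:j+5].max())
X=cloud(d,c);print(X[100,350].round(3),d[60:160:10,330].round(2))
dt=np.load('top0.npz')['d'];ct=viewer.get_calibration('top');Y=cloud(dt,ct)
for v in (0,15,60,250,270,290,305):
    u=280+np.argmin(np.where(dt[v,280:330]>0,dt[v,280:330],9));print(v,u,Y[v,u].round(3))
```

```text
[0.714, 0.017, 0.543] 215 18 exp depth 1.188 min near 1.180513 2.03938
[0.635, 0.015, 0.483] 249 48 exp depth 1.202 min near 0.0 2.4981658
[0.576, 0.011, 0.425] 274 76 exp depth 1.220 min near 0.0 2.9642968
[0.505, 0.015, 0.378] 303 100 exp depth 1.224 min near 1.2209724 2.3062127
[0.459, 0.02, 0.351] 321 114 exp depth 1.223 min near 1.2180805 2.1840534
[ 0.681 -1.906 -0.336] [2.38 1.7  1.69 1.81 2.26 1.95 1.93 1.94 1.81 1.79]
0 301 [0.755 0.017 0.552]
15 301 [0.733 0.017 0.55 ]
60 297 [0.678 0.02  0.524]
250 291 [0.427 0.015 0.332]
270 300 [ 0.395 -0.002  0.314]
290 315 [ 0.362 -0.03   0.299]
305 325 [ 0.336 -0.05   0.283]
```

Run:
```python
import cv2
s=cv2.imread('pics/side0.png')[0:200,120:440];cv2.imwrite('pics/s1.png',cv2.resize(s,(800,500),interpolation=2))
```

```text
(no output)
```

View pics/s1.png

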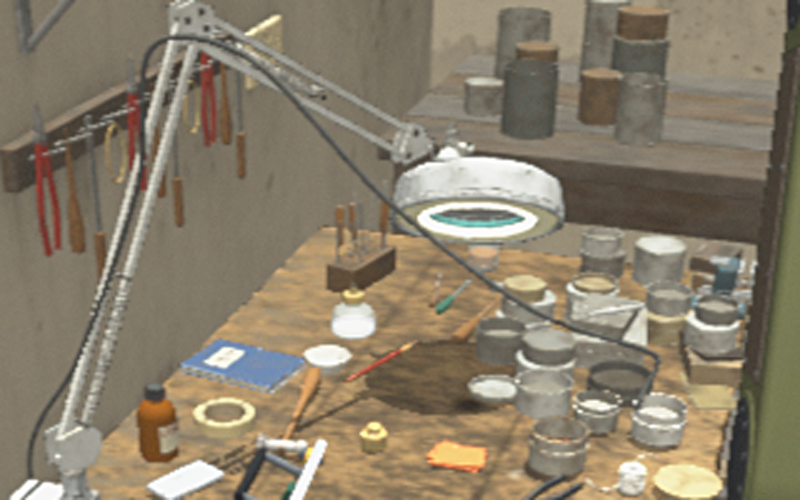

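The view shows a cable hanging from the lamp, with one end sloping down toward the robot at y≈0.015 (z 0.28–0.55). I'll swing in retracted, come out on its left side, and watch the joint efforts.

```bash
python3 -c "
from h import *
go([.28,-.16,.23],60)"
```

```text
t 0.10 at [ 0.1252 -0.5353  0.2308] [-179.94   -0.     13.17] -> t(mm) [ 236.2 -330.2    1.1] rv [-0.001 -0.001 -0.817]
```

```bash
python3 -m pendant '[{"hand":0,"tx":24,"ty":-33,"rz":-0.08},{"hand":0,"tx":48,"ty":-66,"rz":-0.17},{"hand":0,"tx":72,"ty":-99,"rz":-0.25},{"hand":0,"tx":95,"ty":-132,"rz":-0.33},{"hand":0,"tx":119,"ty":-165,"rz":-0.41},{"hand":0,"tx":142,"ty":-198,"rz":-0.5},{"hand":0,"tx":166,"ty":-231,"rz":-0.58},{"hand":0,"tx":190,"ty":-264,"rz":-0.66},{"hand":0,"tx":213,"ty":-297,"rz":-0.74},{"hand":0,"tx":236,"ty":-330,"rz":-0.82}]' 40; python3 -c "
from h import *
print(ctrl.get_obs()['joint_efforts'].round(1))
go([.3,.11,.23],107)"
```

```text
[  0.  -54.4 -36.2  -0.    0.    0. ]
t 0.10 at [ 0.1252 -0.5353  0.2308] [-179.94   -0.     13.17] -> t(mm) [ 317.2 -588.5    1.4] rv [-1.000e-03 -1.000e-03 -1.638e+00]invalid input at $[0]: expected keys hand, tx, ty, tz, rx, ry, rz
```

```bash
python3 -m pendant '[{"hand":0,"tx":30,"ty":-42,"tz":0,"rx":0,"ry":0,"rz":-0.1},{"hand":0,"tx":60,"ty":-84,"tz":0,"rx":0,"ry":0,"rz":-0.2},{"hand":0,"tx":90,"ty":-126,"tz":0,"rx":0,"ry":0,"rz":-0.31},{"hand":0,"tx":120,"ty":-168,"tz":0,"rx":0,"ry":0,"rz":-0.42},{"hand":0,"tx":150,"ty":-210,"tz":0,"rx":0,"ry":0,"rz":-0.52},{"hand":0,"tx":180,"ty":-252,"tz":0,"rx":0,"ry":0,"rz":-0.62},{"hand":0,"tx":210,"ty":-294,"tz":0,"rx":0,"ry":0,"rz":-0.73},{"hand":0,"tx":236,"ty":-330,"tz":0,"rx":0,"ry":0,"rz":-0.82},{"hand":0,"tx":236,"ty":-330,"tz":0,"rx":0,"ry":0,"rz":-0.82},{"hand":0,"tx":236,"ty":-330,"tz":0,"rx":0,"ry":0,"rz":-0.82}]' 40; python3 -c "
from h import *
print(ctrl.get_obs()['joint_efforts'].round(1))
go([.3,.12,.23],107)"
```

```text
t: 1.1
eef_pos: [0.2803, -0.1596, 0.2314]
orientation: [180.0, 0.0, 60.3]
ft_force: [-0.1, -0.4, -0.1]
gripper_width: 0.999
gripper_force: 0.0
[  3.1 -22.5 -35.4   0.1   0.1   0.4]
t 1.10 at [ 0.2803 -0.1596  0.2314] [1.7998e+02 1.0000e-02 6.0310e+01] -> t(mm) [ 252.7 -121.3    1.3] rv [ 0.     0.    -0.815]
```

```bash
python3 -m pendant '[{"hand":0.2,"tx":36,"ty":-17,"tz":0,"rx":0,"ry":0,"rz":-0.12},{"hand":0.2,"tx":72,"ty":-34,"tz":0,"rx":0,"ry":0,"rz":-0.23},{"hand":0.2,"tx":108,"ty":-52,"tz":0,"rx":0,"ry":0,"rz":-0.35},{"hand":0.2,"tx":144,"ty":-69,"tz":0,"rx":0,"ry":0,"rz":-0.46},{"hand":0.2,"tx":180,"ty":-86,"tz":0,"rx":0,"ry":0,"rz":-0.58},{"hand":0.2,"tx":216,"ty":-104,"tz":0,"rx":0,"ry":0,"rz":-0.7},{"hand":0.2,"tx":252,"ty":-121,"tz":0,"rx":0,"ry":0,"rz":-0.815},{"hand":0.2,"tx":252,"ty":-121,"tz":0,"rx":0,"ry":0,"rz":-0.815}]' 40; python3 -c "
from h import *
print(ctrl.get_obs()['joint_efforts'].round(1))
go([*(P(.067)),.21],97)"
```

```text
t: 1.9
eef_pos: [0.3008, 0.1205, 0.2311]
orientation: [-180.0, -0.0, 107.2]
ft_force: [-0.5, 0.1, -0.7]
gripper_width: 0.8
gripper_force: 0.0
[  4.4 -20.8 -36.9   0.2  -0.2   0.1]
t 1.90 at [0.3008 0.1205 0.2311] [-1.7997e+02 -2.0000e-02  1.0721e+02] -> t(mm) [-162.1  357.8   20.8] rv [-0.001 -0.     0.178]
```

```bash
python3 -m pendant '[{"hand":0.55,"tx":-16,"ty":36,"tz":2,"rx":0,"ry":0,"rz":0.02},{"hand":0.55,"tx":-32,"ty":72,"tz":4,"rx":0,"ry":0,"rz":0.04},{"hand":0.55,"tx":-49,"ty":108,"tz":6,"rx":0,"ry":0,"rz":0.06},{"hand":0.55,"tx":-66,"ty":144,"tz":8,"rx":0,"ry":0,"rz":0.08},{"hand":0.55,"tx":-82,"ty":180,"tz":10,"rx":0,"ry":0,"rz":0.1},{"hand":0.55,"tx":-98,"ty":216,"tz":12,"rx":0,"ry":0,"rz":0.12},{"hand":0.55,"tx":-114,"ty":252,"tz":14,"rx":0,"ry":0,"rz":0.14},{"hand":0.55,"tx":-130,"ty":288,"tz":16,"rx":0,"ry":0,"rz":0.16},{"hand":0.55,"tx":-146,"ty":324,"tz":18,"rx":0,"ry":0,"rz":0.17},{"hand":0.55,"tx":-162,"ty":358,"tz":20,"rx":0,"ry":0,"rz":0.178}]' 40
python3 - <<'E'
from h import *
print(ctrl.get_obs()['joint_efforts'].round(1))
go([*(P(.069)),.119],97)
p,d,c=snap('side');cv2.imwrite('pics/s2.png',cv2.resize(p[60:260,150:400],(800,640),interpolation=2)[:600,:,::-1])
E
```

```text
t: 2.9
eef_pos: [0.6918, 0.0631, 0.2102]
orientation: [-179.9, 0.0, 96.4]
ft_force: [0.3, -0.0, 0.5]
gripper_width: 0.452
gripper_force: 0.0
[  0.4 -80.7 -28.6  -0.   -1.    0.1]
t 2.90 at [0.6918 0.0631 0.2102] [-1.7994e+02  1.0000e-02  9.6370e+01] -> t(mm) [ 8.5  1.7 91.2] rv [-0.001  0.    -0.011]
```

View pics/s2.png

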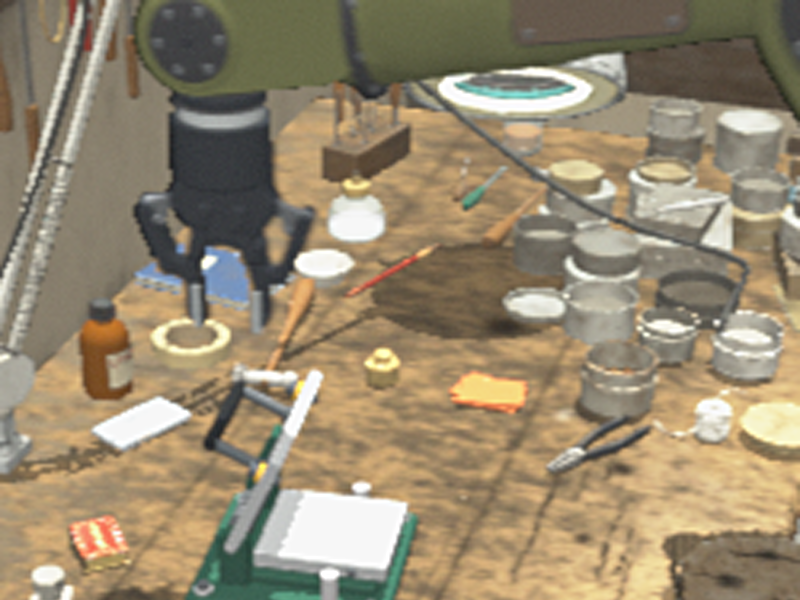

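The gripper is above the handle, with its fingers at (195–265,325) and the bar at (222,415), and it is clear of the cable. Descending over the bar.

```bash
python3 -m pendant '[{"hand":0.55,"tx":8,"ty":2,"tz":15,"rx":0,"ry":0,"rz":-0.01},{"hand":0.55,"tx":8,"ty":2,"tz":35,"rx":0,"ry":0,"rz":-0.01},{"hand":0.55,"tx":8,"ty":2,"tz":52,"rx":0,"ry":0,"rz":-0.01},{"hand":0.55,"tx":8,"ty":2,"tz":66,"rx":0,"ry":0,"rz":-0.01},{"hand":0.55,"tx":8,"ty":2,"tz":78,"rx":0,"ry":0,"rz":-0.01},{"hand":0.55,"tx":8,"ty":2,"tz":91,"rx":0,"ry":0,"rz":-0.01},{"hand":0.55,"tx":8,"ty":2,"tz":91,"rx":0,"ry":0,"rz":-0.01}]' 40
python3 - <<'E'
from h import *
p,d,c=snap('side');X=cloud(d,c);cv2.imwrite('pics/s3.png',cv2.resize(p[120:230,180:300],(650,596),interpolation=2)[:,:,::-1])
E
```

```text
t: 3.65
eef_pos: [0.6903, 0.0749, 0.1182]
orientation: [-179.8, -0.0, 97.2]
ft_force: [-0.5, -0.4, -0.6]
gripper_width: 0.452
gripper_force: 0.0
```

View pics/s3.png

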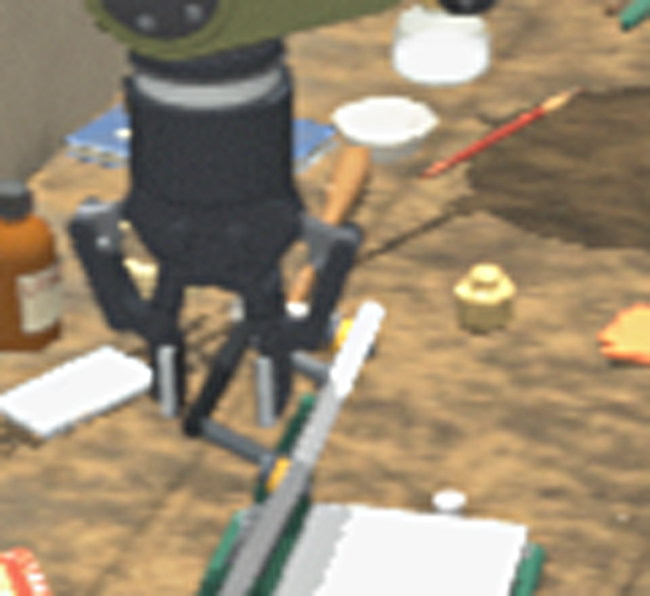

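The bar, from (240,340) to (195,425), lies between the two fingers. Closing.

```bash
python3 -m pendant '[{"hand":1,"tx":0,"ty":0,"tz":0,"rx":0,"ry":0,"rz":0},{"hand":1,"tx":0,"ty":0,"tz":0,"rx":0,"ry":0,"rz":0},{"hand":1,"tx":0,"ty":0,"tz":0,"rx":0,"ry":0,"rz":0},{"hand":1,"tx":0,"ty":0,"tz":0,"rx":0,"ry":0,"rz":0},{"hand":1,"tx":0,"ty":0,"tz":0,"rx":0,"ry":0,"rz":0}]' 30
python3 - <<'E'
from h import *
o=ctrl.get_obs();p=o['eef_pos']
# press-x of the TCP -> lid angle; arc waypoints in tool frame (ty = +press x, tz = down)
px=(p[0]-.624)*np.cos(np.radians(7))+(p[1]-.0633)*np.sin(np.radians(7));print('press x',px,'ang',o['orientation'],o['ft_force'])
hx=lambda t:50-70*np.cos(t)+51*np.sin(t);hz=lambda t:53+70*np.sin(t)+51*np.cos(t)
from scipy.optimize import brentq
t0=brentq(lambda t:hx(t)-px*1e3,.5,1.5);print('th0',t0)
for t in np.arange(t0,-.03,-.05): print('%.2f ty %.1f tz %.1f'%(t,hx(t)-hx(t0),hz(t0)-hz(t)))
E
```

```text
t: 4.2
eef_pos: [0.6914, 0.0753, 0.1213]
orientation: [179.9, 0.0, 97.2]
ft_force: [-0.9, -0.1, 6.4]
gripper_width: 0.127
gripper_force: 29.5
press x 0.06839321063511834 ang [1.79902416e+02 4.80239902e-03 9.72227615e+01] [-0.93429253 -0.08956739  6.41490599]
th0 1.155153189964619
1.16 ty 0.0 tz 0.0
1.11 ty -4.3 tz -0.8
1.06 ty -8.5 tz -1.4
1.01 ty -12.9 tz -1.8
0.96 ty -17.2 tz -2.0
0.91 ty -21.5 tz -1.9
0.86 ty -25.8 tz -1.7
0.81 ty -30.1 tz -1.2
0.76 ty -34.4 tz -0.5
0.71 ty -38.6 tz 0.4
0.66 ty -42.8 tz 1.5
0.61 ty -46.9 tz 2.9
0.56 ty -51.0 tz 4.4
0.51 ty -55.0 tz 6.1
0.46 ty -58.8 tz 8.1
0.41 ty -62.6 tz 10.2
0.36 ty -66.3 tz 12.5
0.31 ty -69.8 tz 15.0
0.26 ty -73.3 tz 17.6
0.21 ty -76.5 tz 20.4
0.16 ty -79.7 tz 23.4
0.11 ty -82.7 tz 26.6
0.06 ty -85.5 tz 29.9
0.01 ty -88.1 tz 33.3
```

```bash
python3 -m pendant '[{"hand":1,"tx":0,"ty":-4,"tz":-1,"rx":0,"ry":0,"rz":0},{"hand":1,"tx":0,"ty":-8.5,"tz":-1.4,"rx":0,"ry":0,"rz":0},{"hand":1,"tx":0,"ty":-13,"tz":-1.8,"rx":0,"ry":0,"rz":0},{"hand":1,"tx":0,"ty":-17,"tz":-2,"rx":0,"ry":0,"rz":0},{"hand":1,"tx":0,"ty":-21.5,"tz":-2,"rx":0,"ry":0,"rz":0},{"hand":1,"tx":0,"ty":-26,"tz":-1.7,"rx":0,"ry":0,"rz":0},{"hand":1,"tx":0,"ty":-30,"tz":-1.2,"rx":0,"ry":0,"rz":0},{"hand":1,"tx":0,"ty":-34.5,"tz":-0.5,"rx":0,"ry":0,"rz":0},{"hand":1,"tx":0,"ty":-38.5,"tz":0.4,"rx":0,"ry":0,"rz":0},{"hand":1,"tx":0,"ty":-43,"tz":1.5,"rx":0,"ry":0,"rz":0}]'
```

```text
t: 5.2
eef_pos: [0.648, 0.0698, 0.1187]
orientation: [-180.0, -0.0, 97.2]
ft_force: [0.7, 1.8, 3.6]
gripper_width: 0.129
gripper_force: 31.0
```

```bash
python3 -m pendant '[{"hand":1,"tx":0,"ty":-4,"tz":1.4,"rx":0,"ry":0,"rz":0},{"hand":1,"tx":0,"ty":-8,"tz":2.9,"rx":0,"ry":0,"rz":0},{"hand":1,"tx":0,"ty":-12,"tz":4.6,"rx":0,"ry":0,"rz":0},{"hand":1,"tx":0,"ty":-16,"tz":6.6,"rx":0,"ry":0,"rz":0},{"hand":1,"tx":0,"ty":-20,"tz":8.7,"rx":0,"ry":0,"rz":0},{"hand":1,"tx":0,"ty":-23.5,"tz":11,"rx":0,"ry":0,"rz":0},{"hand":1,"tx":0,"ty":-27,"tz":13.5,"rx":0,"ry":0,"rz":0},{"hand":1,"tx":0,"ty":-30.5,"tz":16,"rx":0,"ry":0,"rz":0},{"hand":1,"tx":0,"ty":-33.7,"tz":19,"rx":0,"ry":0,"rz":0},{"hand":1,"tx":0,"ty":-37,"tz":22,"rx":0,"ry":0,"rz":0}]'
```

```text
t: 6.2
eef_pos: [0.6114, 0.0651, 0.0964]
orientation: [-180.0, -0.0, 97.2]
ft_force: [0.4, 3.4, -1.3]
gripper_width: 0.131
gripper_force: 29.7
```

```bash
python3 -m pendant '[{"hand":1,"tx":0,"ty":-2,"tz":2,"rx":0,"ry":0,"rz":0},{"hand":1,"tx":0,"ty":-3.8,"tz":4,"rx":0,"ry":0,"rz":0},{"hand":1,"tx":0,"ty":-5.5,"tz":6,"rx":0,"ry":0,"rz":0},{"hand":1,"tx":0,"ty":-7,"tz":8,"rx":0,"ry":0,"rz":0},{"hand":1,"tx":0,"ty":-8.5,"tz":10,"rx":0,"ry":0,"rz":0},{"hand":1,"tx":0,"ty":-9.5,"tz":11.5,"rx":0,"ry":0,"rz":0},{"hand":1,"tx":0,"ty":-9.5,"tz":13,"rx":0,"ry":0,"rz":0},{"hand":1,"tx":0,"ty":-9.5,"tz":14,"rx":0,"ry":0,"rz":0},{"hand":1,"tx":0,"ty":-9.5,"tz":14,"rx":0,"ry":0,"rz":0},{"hand":1,"tx":0,"ty":-9.5,"tz":14,"rx":0,"ry":0,"rz":0}]'
```

```text
t: 7.2
eef_pos: [0.6057, 0.0643, 0.0891]
orientation: [179.3, 0.0, 97.2]
ft_force: [-2.6, 4.5, 43.4]
gripper_width: 0.125
gripper_force: 33.8
```

```bash
python3 -m pendant '[{"hand":1,"tx":0,"ty":0,"tz":-2,"rx":0,"ry":0,"rz":0},{"hand":1,"tx":0,"ty":0,"tz":-4,"rx":0,"ry":0,"rz":0},{"hand":0.5,"tx":0,"ty":0,"tz":-4,"rx":0,"ry":0,"rz":0},{"hand":0.5,"tx":0,"ty":0,"tz":-4,"rx":0,"ry":0,"rz":0},{"hand":0.5,"tx":0,"ty":0,"tz":-4,"rx":0,"ry":0,"rz":0},{"hand":0.5,"tx":0,"ty":0,"tz":-4,"rx":0,"ry":0,"rz":0}]'
python3 -m pendant '[{"hand":0.5,"tx":0,"ty":0,"tz":-10,"rx":0,"ry":0,"rz":0},{"hand":0.5,"tx":0,"ty":0,"tz":-25,"rx":0,"ry":0,"rz":0},{"hand":0.5,"tx":0,"ty":0,"tz":-50,"rx":0,"ry":0,"rz":0},{"hand":0.5,"tx":0,"ty":0,"tz":-80,"rx":0,"ry":0,"rz":0},{"hand":0.5,"tx":0,"ty":0,"tz":-100,"rx":0,"ry":0,"rz":0},{"hand":0.5,"tx":0,"ty":0,"tz":-120,"rx":0,"ry":0,"rz":0},{"hand":0.5,"tx":0,"ty":0,"tz":-120,"rx":0,"ry":0,"rz":0}]'
python3 - <<'E'
from h import *
f=np.load('top0.npz');p=f['p'];c=viewer.get_calibration('top');m=masks(p)
q=blob(m['orange'],(165,190,205,240));G=ray(q[:,0],.014,c)[:,:2]
# gauge axis: whole grip+blade pixels
w=blob(m['white'],(165,170,192,215));B=ray(w[:,0],.004,c)[:,:2]
gc=cv2.minAreaRect(G.astype(np.float32))[0];bc=cv2.minAreaRect(B.astype(np.float32))[0]
v=np.subtract(bc,gc);print('grip',gc,'blade',bc,'yaw',np.degrees(np.arctan2(v[1],v[0])))
go([*gc,.12],19)
E
```

```text
t: 7.8
eef_pos: [0.602, 0.0638, 0.0865]
orientation: [-179.9, 0.0, 97.2]
ft_force: [-0.1, -0.3, 0.4]
gripper_width: 0.497
gripper_force: 0.0
t: 8.5
eef_pos: [0.6032, 0.064, 0.2111]
orientation: [179.7, 0.0, 97.2]
ft_force: [0.9, -0.1, -0.4]
gripper_width: 0.501
gripper_force: 0.0
grip (0.5314643383026123, 0.24934172630310059) blade (0.5997880697250366, 0.2746690511703491) yaw 20.339535033849337
t 8.50 at [0.6032 0.064  0.2111] [1.7966e+02 3.0000e-02 9.7220e+01] -> t(mm) [192.9 -48.5  90.7] rv [ 0.005 -0.004  1.365]
```

```bash
python3 -m pendant '[{"hand":0.5,"tx":20,"ty":-5,"tz":2,"rx":0,"ry":0,"rz":0.14},{"hand":0.5,"tx":42,"ty":-10,"tz":6,"rx":0,"ry":0,"rz":0.28},{"hand":0.5,"tx":64,"ty":-16,"tz":14,"rx":0,"ry":0,"rz":0.42},{"hand":0.5,"tx":86,"ty":-21,"tz":24,"rx":0,"ry":0,"rz":0.56},{"hand":0.5,"tx":108,"ty":-27,"tz":36,"rx":0,"ry":0,"rz":0.7},{"hand":0.5,"tx":130,"ty":-32,"tz":50,"rx":0,"ry":0,"rz":0.84},{"hand":0.5,"tx":152,"ty":-38,"tz":62,"rx":0,"ry":0,"rz":0.98},{"hand":0.5,"tx":174,"ty":-44,"tz":75,"rx":0,"ry":0,"rz":1.12},{"hand":0.5,"tx":193,"ty":-48.5,"tz":90,"rx":0,"ry":0,"rz":1.25},{"hand":0.5,"tx":193,"ty":-48.5,"tz":90,"rx":0,"ry":0,"rz":1.365}]' 40
python3 - <<'E'
from h import *
go([.531,.249,.003],20)
p,d,c=snap('side');X=cloud(d,c)
m=cv2.inRange(cv2.cvtColor(p,cv2.COLOR_RGB2HSV),(4,120,140),(22,255,255));q=blob(m,(225,270,290,300))
print(cv2.contourArea(q),cv2.boundingRect(q));r=ray(q[:,0],.012,c)[:,:2].astype(np.float32);print(cv2.minAreaRect(r))
# lid check: points over press upper plate
pr=(X[...,:2]-[.624,.0633])@np.array([[np.cos(np.radians(7)),-np.sin(np.radians(7))],[np.sin(np.radians(7)),np.cos(np.radians(7))]])
k=(abs(pr[...,1])<.06)&(pr[...,0]>-.045)&(pr[...,0]<-.03)&(d>0);print('lid front z',np.percentile(X[k][:,2],[10,50,90]).round(4),k.sum())
cv2.imwrite('pics/s4.png',cv2.resize(p[100:320,160:400],(800,733),interpolation=2)[133:,:,::-1])
E
```

```text
t: 9.5
eef_pos: [0.528, 0.2509, 0.1146]
orientation: [-180.0, 0.2, 18.8]
ft_force: [0.4, -1.0, 0.6]
gripper_width: 0.497
gripper_force: 0.0
t 9.50 at [0.528  0.2509 0.1146] [-180.      0.2    18.83] -> t(mm) [  2.6   2.8 111.6] rv [-0.     0.003 -0.02 ]
219.5 (243, 281, 28, 10)
((0.5346310138702393, 0.2553693354129791), (0.06265994906425476, 0.03147624433040619), 18.645450592041016)
lid front z [-0.7432 -0.7377  0.4331] 103
```

View pics/s4.png

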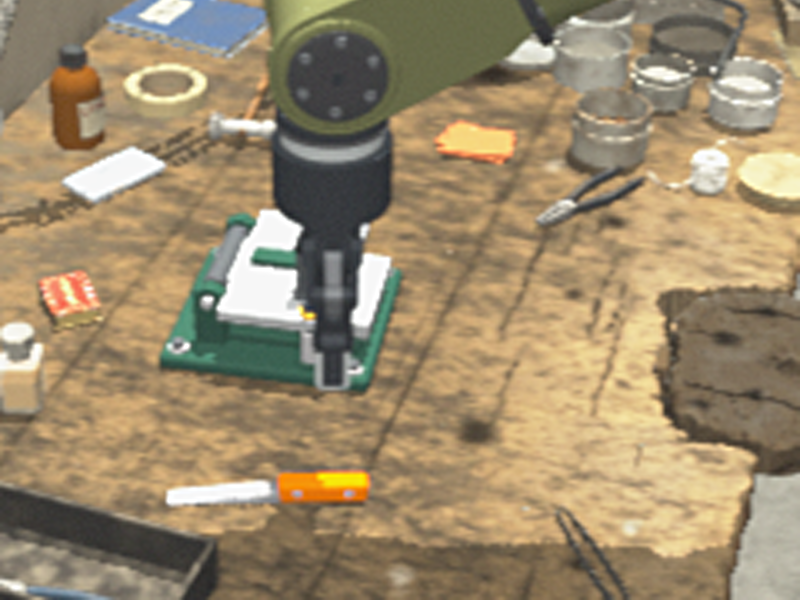

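The lid lies flat on its stops. The gauge lies untouched, with its grip at (320,487) and its blade to the left of it. Descending onto the grip.

```bash
python3 -m pendant '[{"hand":0.5,"tx":3,"ty":2,"tz":20,"rx":0,"ry":0,"rz":-0.015},{"hand":0.5,"tx":3,"ty":2,"tz":45,"rx":0,"ry":0,"rz":-0.015},{"hand":0.5,"tx":3,"ty":2,"tz":70,"rx":0,"ry":0,"rz":-0.015},{"hand":0.5,"tx":3,"ty":2,"tz":90,"rx":0,"ry":0,"rz":-0.015},{"hand":0.5,"tx":3,"ty":2,"tz":103,"rx":0,"ry":0,"rz":-0.015},{"hand":0.5,"tx":3,"ty":2,"tz":112,"rx":0,"ry":0,"rz":-0.015},{"hand":0.5,"tx":3,"ty":2,"tz":112,"rx":0,"ry":0,"rz":-0.015}]' 40
python3 -m pendant '[{"hand":1,"tx":0,"ty":0,"tz":0,"rx":0,"ry":0,"rz":0},{"hand":1,"tx":0,"ty":0,"tz":0,"rx":0,"ry":0,"rz":0},{"hand":1,"tx":0,"ty":0,"tz":0,"rx":0,"ry":0,"rz":0},{"hand":1,"tx":0,"ty":0,"tz":0,"rx":0,"ry":0,"rz":0},{"hand":1,"tx":0,"ty":0,"tz":0,"rx":0,"ry":0,"rz":0}]' 60
```

```text
t: 10.25
eef_pos: [0.5331, 0.2482, 0.0041]
orientation: [180.0, 0.1, 19.9]
ft_force: [-0.8, 0.2, -0.1]
gripper_width: 0.5
gripper_force: 0.0
t: 10.75
eef_pos: [0.534, 0.2487, 0.006]
orientation: [-180.0, -0.1, 19.9]
ft_force: [-1.6, 0.0, 6.4]
gripper_width: 0.163
gripper_force: 59.2
```

```bash
python3 -m pendant '[{"hand":1,"tx":0,"ty":0,"tz":-10,"rx":0,"ry":0,"rz":0},{"hand":1,"tx":0,"ty":0,"tz":-25,"rx":0,"ry":0,"rz":0},{"hand":1,"tx":-10,"ty":0,"tz":-45,"rx":0,"ry":0,"rz":0},{"hand":1,"tx":-30,"ty":0,"tz":-60,"rx":0,"ry":0,"rz":0},{"hand":1,"tx":-50,"ty":0,"tz":-75,"rx":0,"ry":0,"rz":0},{"hand":1,"tx":-70,"ty":0,"tz":-85,"rx":0,"ry":0,"rz":0},{"hand":1,"tx":-80,"ty":0,"tz":-88,"rx":0,"ry":0,"rz":0},{"hand":1,"tx":-80,"ty":0,"tz":-88,"rx":0,"ry":0,"rz":0}]'
python3 - <<'E'
from h import *
go([*P(-.164),.09],7)
p,d,c=snap('side');cv2.imwrite('pics/s5.png',cv2.resize(p[160:310,190:390],(800,600),interpolation=2)[:,:,::-1])
E
```

```text
t: 11.55
eef_pos: [0.4579, 0.2212, 0.0939]
orientation: [-180.0, -0.1, 19.9]
ft_force: [0.7, 1.2, -1.9]
gripper_width: 0.16
gripper_force: 58.5
t 11.55 at [0.4579 0.2212 0.0939] [-1.800e+02 -8.000e-02  1.988e+01] -> t(mm) [-57.4 168.4   3.8] rv [-0.    -0.001  0.225]
```

View pics/s5.png

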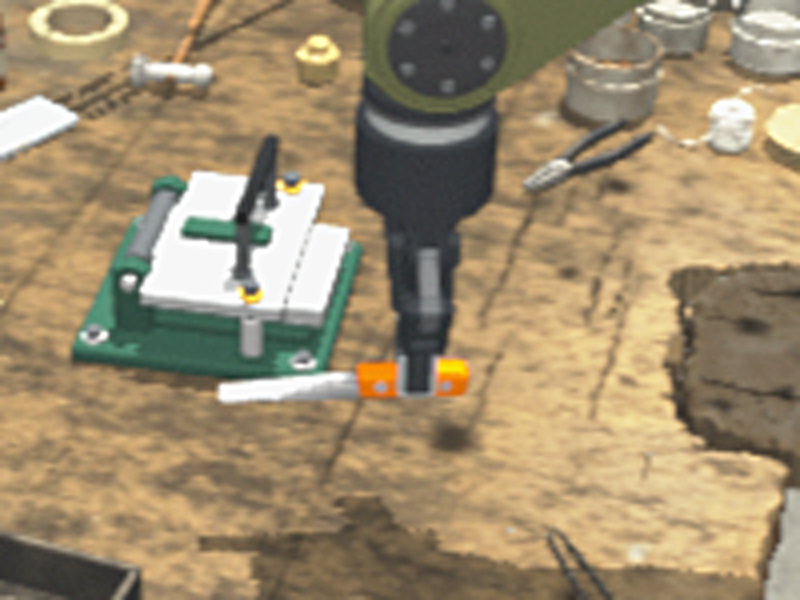

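The gauge is held level at the middle of its grip, at (413,378) in the crop. Moving to the front of the press in two stages.

```bash
python3 -m pendant '[{"hand":1,"tx":-8,"ty":20,"tz":0,"rx":0,"ry":0,"rz":0.03},{"hand":1,"tx":-16,"ty":45,"tz":1,"rx":0,"ry":0,"rz":0.06},{"hand":1,"tx":-24,"ty":70,"tz":2,"rx":0,"ry":0,"rz":0.1},{"hand":1,"tx":-34,"ty":100,"tz":3,"rx":0,"ry":0,"rz":0.14},{"hand":1,"tx":-40,"ty":116,"tz":4,"rx":0,"ry":0,"rz":0.16},{"hand":1,"tx":-44,"ty":129,"tz":4,"rx":0,"ry":0,"rz":0.18},{"hand":1,"tx":-48,"ty":142,"tz":4,"rx":0,"ry":0,"rz":0.2},{"hand":1,"tx":-52,"ty":152,"tz":4,"rx":0,"ry":0,"rz":0.21},{"hand":1,"tx":-55,"ty":161,"tz":4,"rx":0,"ry":0,"rz":0.22},{"hand":1,"tx":-57.4,"ty":168.4,"tz":4,"rx":0,"ry":0,"rz":0.225}]'
python3 - <<'E'
from h import *
print(ctrl.get_obs()['joint_efforts'].round(1))
go([*P(-.164),.055],7)
p,d,c=snap('top');np.savez('top1.npz',p=p,d=d);cv2.imwrite('pics/t6.png',cv2.resize(p[130:290,210:350],(700,800),interpolation=2)[100:700,:,::-1])
E
```

```text
t: 12.6
eef_pos: [0.4615, 0.0428, 0.0888]
orientation: [-180.0, 0.0, 7.0]
ft_force: [0.8, 0.1, -1.0]
gripper_width: 0.162
gripper_force: 58.6
[  1.1 -47.1 -29.4  -0.   -0.    0.3]
t 12.60 at [0.4615 0.0428 0.0888] [-180.      0.      6.96] -> t(mm) [-0.2 -0.5 33.8] rv [-0.     0.    -0.001]
```

View pics/t6.png

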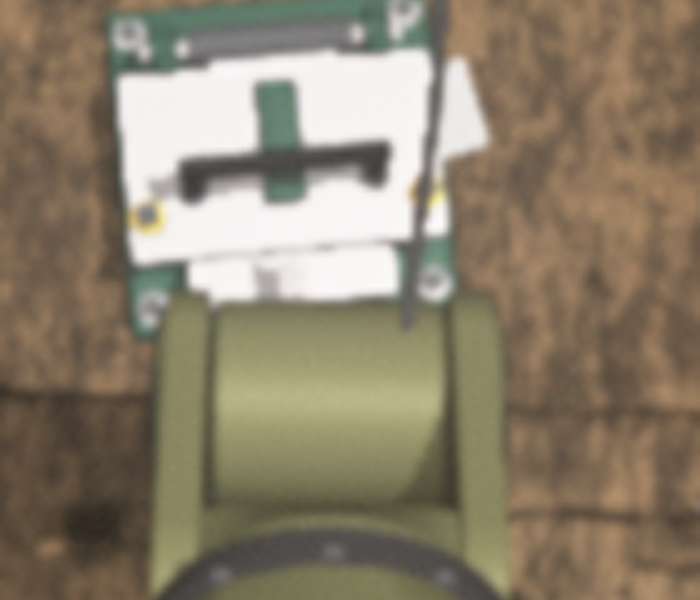

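The closed lid's front edge runs from (130,262) to (450,235) in the crop, and the bed sill from (188) to (398). A grey strip near (268,280) is either the blade or its shadow. I'll check its position and the press's.

Run:
```python
from h import *
c=viewer.get_calibration('top');f=np.load('top1.npz');p,d=f['p'],f['d'];X=cloud(d,c)
def pf(w):
    a=np.radians(7);v=np.atleast_2d(w)[:,:2]-P(0);return np.c_[v@[np.cos(a),np.sin(a)],v@[-np.sin(a),np.cos(a)]].round(4)*1e3
I=lambda q:[210+q[0]/5,130+(q[1]+100)/5]
for n,q,z in(('lidL',(130,262),.058),('lidR',(450,235),.058),('bedL',(188,270),.043),('bedR',(398,262),.043),('shadow',(268,280),.043),('blade?',(268,280),.088)): print(n,pf(ray(I(q),z,c)))
for v in(202,204,206,208):
    print(v,p[v,254:276].mean(1).astype(int).tolist());print((X[v,254:276,2]*1e3).astype(int).tolist())
```

```text
lidL [[-50.5  73.8]]
lidR [[-51.8 -74. ]]
bedL [[-53.6  47.9]]
bedR [[-59.1 -49.8]]
shadow [[-61.9  11.3]]
blade? [[-71.   11.9]]
202 [235, 238, 241, 241, 240, 237, 225, 221, 229, 234, 237, 237, 237, 236, 237, 239, 243, 244, 246, 246, 247, 247]
[43, 43, 40, 45, 44, 41, 46, 42, 41, 43, 1189, 42, 83, 85, 83, 87, 81, 87, 41, 41, 44, 41]
204 [245, 245, 246, 246, 246, 241, 220, 190, 186, 189, 193, 206, 225, 232, 234, 235, 238, 242, 245, 246, 247, 246]
[42, 43, 40, 39, 41, 42, 42, 43, 42, 42, 45, 43, 85, 81, 85, 85, 82, 84, 42, 45, 41, 43]
206 [246, 246, 246, 246, 246, 243, 228, 197, 175, 171, 174, 192, 223, 232, 234, 238, 241, 243, 246, 247, 247, 247]
[43, 43, 43, 44, 42, 45, 44, 41, 42, 44, 45, 41, 84, 81, 86, 84, 84, 85, 42, 42, 45, 40]
208 [241, 242, 241, 242, 242, 240, 230, 195, 170, 166, 166, 181, 211, 225, 226, 225, 230, 238, 242, 243, 244, 243]
[43, 42, 46, 43, 39, 42, 40, 44, 42, 49, 41, 43, 44, 87, 84, 89, 87, 84, 45, 43, 42, 40]
```

Press pose confirmed (lid edge at x≈-51 mm, centred), and the blade is within about 1 mm of the middle. Lowering onto the sill.

```bash
python3 -m pendant '[{"hand":1,"tx":0,"ty":0,"tz":8,"rx":0,"ry":0,"rz":0},{"hand":1,"tx":0,"ty":0,"tz":18,"rx":0,"ry":0,"rz":0},{"hand":1,"tx":0,"ty":0,"tz":26,"rx":0,"ry":0,"rz":0},{"hand":1,"tx":0,"ty":0,"tz":32,"rx":0,"ry":0,"rz":0},{"hand":1,"tx":0,"ty":0,"tz":36,"rx":0,"ry":0,"rz":0},{"hand":1,"tx":0,"ty":0,"tz":36,"rx":0,"ry":0,"rz":0},{"hand":1,"tx":0,"ty":0,"tz":36,"rx":0,"ry":0,"rz":0}]'
python3 -m pendant '[{"hand":1,"tx":0,"ty":0,"tz":1,"rx":0,"ry":0,"rz":0},{"hand":1,"tx":0,"ty":0,"tz":2,"rx":0,"ry":0,"rz":0},{"hand":1,"tx":0,"ty":0,"tz":2,"rx":0,"ry":0,"rz":0},{"hand":1,"tx":0,"ty":0,"tz":2,"rx":0,"ry":0,"rz":0}]'
```

```text
t: 13.35
eef_pos: [0.4615, 0.0434, 0.0529]
orientation: [180.0, -0.0, 7.0]
ft_force: [0.7, 0.1, -0.6]
gripper_width: 0.166
gripper_force: 58.6
t: 13.75
eef_pos: [0.4614, 0.0433, 0.0508]
orientation: [180.0, -0.0, 7.0]
ft_force: [0.4, -0.6, -1.6]
gripper_width: 0.166
gripper_force: 58.6
```

```bash
python3 -m pendant '[{"hand":1,"tx":0,"ty":0,"tz":0.5,"rx":0,"ry":0,"rz":0},{"hand":1,"tx":0,"ty":0,"tz":1,"rx":0,"ry":0,"rz":0},{"hand":1,"tx":0,"ty":0,"tz":1,"rx":0,"ry":0,"rz":0},{"hand":1,"tx":0,"ty":0,"tz":1,"rx":0,"ry":0,"rz":0}]'
python3 -m pendant '[{"hand":1,"tx":0,"ty":0,"tz":0.5,"rx":0,"ry":0,"rz":0},{"hand":1,"tx":0,"ty":0,"tz":1,"rx":0,"ry":0,"rz":0},{"hand":1,"tx":0,"ty":0,"tz":1,"rx":0,"ry":0,"rz":0},{"hand":1,"tx":0,"ty":0,"tz":1,"rx":0,"ry":0,"rz":0}]'
```

```text
t: 14.15
eef_pos: [0.4614, 0.0434, 0.0498]
orientation: [-180.0, 0.0, 7.0]
ft_force: [0.3, -0.2, -0.6]
gripper_width: 0.163
gripper_force: 58.6
t: 14.55
eef_pos: [0.4614, 0.0433, 0.0488]
orientation: [180.0, -0.0, 7.0]
ft_force: [-0.8, -0.3, -0.5]
gripper_width: 0.164
gripper_force: 58.7
```

```bash
python3 -m pendant '[{"hand":1,"tx":0,"ty":0,"tz":0.5,"rx":0,"ry":0,"rz":0},{"hand":1,"tx":0,"ty":0,"tz":1,"rx":0,"ry":0,"rz":0},{"hand":1,"tx":0,"ty":0,"tz":1,"rx":0,"ry":0,"rz":0},{"hand":1,"tx":0,"ty":0,"tz":1,"rx":0,"ry":0,"rz":0}]'
python3 -m pendant '[{"hand":1,"tx":0,"ty":0,"tz":0.5,"rx":0,"ry":0,"rz":0},{"hand":1,"tx":0,"ty":0,"tz":1,"rx":0,"ry":0,"rz":0},{"hand":1,"tx":0,"ty":0,"tz":1,"rx":0,"ry":0,"rz":0},{"hand":1,"tx":0,"ty":0,"tz":1,"rx":0,"ry":0,"rz":0}]'
```

```text
t: 14.95
eef_pos: [0.4614, 0.0433, 0.0478]
orientation: [-180.0, -0.0, 7.0]
ft_force: [-1.9, 0.1, 2.0]
gripper_width: 0.163
gripper_force: 58.9
t: 15.35
eef_pos: [0.4614, 0.0434, 0.0468]
orientation: [-180.0, -0.0, 7.0]
ft_force: [-2.9, -0.1, 3.2]
gripper_width: 0.169
gripper_force: 59.1
```

```bash
python3 -m pendant '[{"hand":1,"tx":3,"ty":0,"tz":-0.5,"rx":0,"ry":0,"rz":0},{"hand":1,"tx":6,"ty":0,"tz":-0.5,"rx":0,"ry":0,"rz":0},{"hand":1,"tx":9,"ty":0,"tz":-0.5,"rx":0,"ry":0,"rz":0},{"hand":1,"tx":12,"ty":0,"tz":-0.5,"rx":0,"ry":0,"rz":0},{"hand":1,"tx":15,"ty":0,"tz":-0.5,"rx":0,"ry":0,"rz":0},{"hand":1,"tx":18,"ty":0,"tz":-0.5,"rx":0,"ry":0,"rz":0},{"hand":1,"tx":20,"ty":0,"tz":-0.5,"rx":0,"ry":0,"rz":0},{"hand":1,"tx":20,"ty":0,"tz":-0.5,"rx":0,"ry":0,"rz":0}]'
python3 -m pendant '[{"hand":1,"tx":3,"ty":0,"tz":0,"rx":0,"ry":0,"rz":0},{"hand":1,"tx":6,"ty":0,"tz":0,"rx":0,"ry":0,"rz":0},{"hand":1,"tx":9,"ty":0,"tz":0,"rx":0,"ry":0,"rz":0},{"hand":1,"tx":10,"ty":0,"tz":0,"rx":0,"ry":0,"rz":0},{"hand":1,"tx":10,"ty":0,"tz":0,"rx":0,"ry":0,"rz":0}]'
```

```text
t: 16.15
eef_pos: [0.4817, 0.0458, 0.0474]
orientation: [180.0, -0.0, 7.0]
ft_force: [-0.0, 0.0, 3.9]
gripper_width: 0.163
gripper_force: 59.2
t: 16.65
eef_pos: [0.4914, 0.047, 0.0474]
orientation: [-180.0, -0.0, 7.0]
ft_force: [-3.5, -0.5, 6.5]
gripper_width: 0.166
gripper_force: 59.4
```

Run:
```python
from h import *
p,d,c=snap('side');cv2.imwrite('pics/s7.png',cv2.resize(p[180:280,190:340],(800,533),interpolation=2)[:,:,::-1])
o=ctrl.get_obs();a=np.radians(7);v=o['eef_pos'][:2]-P(0);print(v@[np.cos(a),np.sin(a)],v@[-np.sin(a),np.cos(a)],o['ft_force'].round(1),o['ft_torque'].round(2))
```

```text
-0.13363064608410735 1.9181223568020542e-07 [-3.4 -0.5  6. ] [-0.    0.02  0.02]
```

View pics/s7.png

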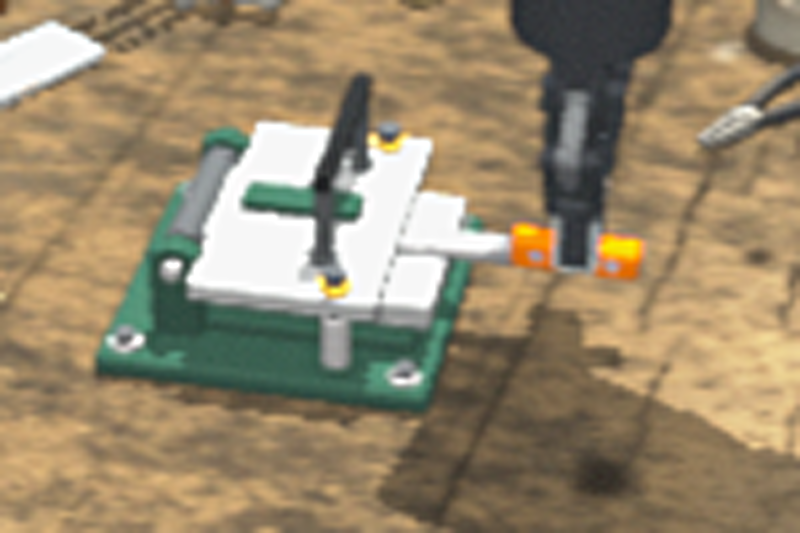

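The blade is between the plates at the middle of the open front, with the lid flat. Advancing in small steps and watching the drag.

```bash
python3 -m pendant '[{"hand":1,"tx":2,"ty":0,"tz":-0.5,"rx":0,"ry":0,"rz":0},{"hand":1,"tx":4,"ty":0,"tz":-0.5,"rx":0,"ry":0,"rz":0},{"hand":1,"tx":6,"ty":0,"tz":-0.5,"rx":0,"ry":0,"rz":0},{"hand":1,"tx":8,"ty":0,"tz":-0.5,"rx":0,"ry":0,"rz":0},{"hand":1,"tx":8,"ty":0,"tz":-0.5,"rx":0,"ry":0,"rz":0}]'
python3 -m pendant '[{"hand":1,"tx":1,"ty":0,"tz":0,"rx":0,"ry":0,"rz":0},{"hand":1,"tx":3,"ty":0,"tz":0,"rx":0,"ry":0,"rz":0},{"hand":1,"tx":5,"ty":0,"tz":0,"rx":0,"ry":0,"rz":0},{"hand":1,"tx":6,"ty":0,"tz":0,"rx":0,"ry":0,"rz":0},{"hand":1,"tx":6,"ty":0,"tz":0,"rx":0,"ry":0,"rz":0}]'
```

```text
t: 17.2
eef_pos: [0.499, 0.048, 0.0478]
orientation: [-180.0, 0.0, 7.0]
ft_force: [-5.7, -0.2, 7.2]
gripper_width: 0.167
gripper_force: 59.6
t: 17.7
eef_pos: [0.5034, 0.0486, 0.0475]
orientation: [-180.0, 0.3, 7.0]
ft_force: [-16.7, -2.9, 14.5]
gripper_width: 0.164
gripper_force: 60.4
```

```bash
python3 -m pendant '[{"hand":1,"tx":0,"ty":0,"tz":-0.5,"rx":0,"ry":0,"rz":0},{"hand":1,"tx":0,"ty":0,"tz":-0.5,"rx":0,"ry":0,"rz":0},{"hand":1,"tx":0,"ty":0,"tz":-0.5,"rx":0,"ry":0,"rz":0},{"hand":1,"tx":0,"ty":0,"tz":-0.5,"rx":0,"ry":0,"rz":0}]'
python3 -m pendant '[{"hand":1,"tx":0,"ty":0,"tz":-0.5,"rx":0,"ry":0,"rz":0},{"hand":1,"tx":0,"ty":0,"tz":-0.5,"rx":0,"ry":0,"rz":0},{"hand":1,"tx":0,"ty":0,"tz":-0.5,"rx":0,"ry":0,"rz":0},{"hand":1,"tx":0,"ty":0,"tz":-0.5,"rx":0,"ry":0,"rz":0}]'
```

```text
t: 18.1
eef_pos: [0.5041, 0.0486, 0.0481]
orientation: [-180.0, 0.2, 7.0]
ft_force: [-10.0, -1.0, 8.4]
gripper_width: 0.164
gripper_force: 59.8
t: 18.5
eef_pos: [0.5044, 0.0487, 0.0485]
orientation: [-180.0, 0.1, 7.0]
ft_force: [-6.6, -0.9, 4.6]
gripper_width: 0.167
gripper_force: 59.4
```

```bash
python3 -m pendant '[{"hand":1,"tx":1,"ty":0,"tz":0,"rx":0,"ry":0,"rz":0},{"hand":1,"tx":2,"ty":0,"tz":0,"rx":0,"ry":0,"rz":0},{"hand":1,"tx":2,"ty":0,"tz":0,"rx":0,"ry":0,"rz":0},{"hand":1,"tx":2,"ty":0,"tz":0,"rx":0,"ry":0,"rz":0}]'
python3 -m pendant '[{"hand":1,"tx":1,"ty":0,"tz":-0.3,"rx":0,"ry":0,"rz":0},{"hand":1,"tx":2,"ty":0,"tz":-0.5,"rx":0,"ry":0,"rz":0},{"hand":1,"tx":2,"ty":0,"tz":-0.5,"rx":0,"ry":0,"rz":0},{"hand":1,"tx":2,"ty":0,"tz":-0.5,"rx":0,"ry":0,"rz":0}]'
```

```text
t: 18.9
eef_pos: [0.5055, 0.0488, 0.0483]
orientation: [-180.0, 0.2, 7.0]
ft_force: [-13.8, -1.8, 9.7]
gripper_width: 0.16
gripper_force: 59.8
t: 19.3
eef_pos: [0.5074, 0.0491, 0.0487]
orientation: [-180.0, 0.3, 7.0]
ft_force: [-12.9, -2.1, 8.1]
gripper_width: 0.17
gripper_force: 59.7
```

Run:
```python
from h import *
c=viewer.get_calibration('top');a=np.radians(7)
def lid(d,tag):
    X=cloud(d,c);v=X[...,:2]-P(0);x=v@[np.cos(a),np.sin(a)];y=v@[-np.sin(a),np.cos(a)]
    k=(d>0)&(abs(X[...,2]-.058)<.012)&(x>-.046)&(x<.035)&(abs(y)<.068)&(abs(y)>.03)&~((abs(y)<.06)&(x>-.04)&(x<0))
    A=np.c_[x[k]-.05,np.ones(k.sum())];s,r,_,_=np.linalg.lstsq(A,X[k][:,2],rcond=None);print(tag,k.sum(),'slope',-s[0].round(4),'hinge z',s[1].round(4),'+-',(np.sqrt(r[0]/k.sum())/np.sqrt(k.sum())/x[k].std()).round(4))
    return d
lid(np.load('top1.npz')['d'],'before')
D=np.stack([snap('top')[1] for _ in range(6)]);lid(np.median(D,0),'now')
o=ctrl.get_obs();print(o['t'],o['eef_pos'],o['ft_force'].round(1))
```

```text
before 620 slope 0.0157 hinge z 0.0576 +- 0.0043
now 521 slope 0.0416 hinge z 0.0569 +- 0.0048
19.6 [0.5073618  0.04907222 0.04867511] [-13.   -1.    7.7]
```

Run:
```python
from h import *
c=viewer.get_calibration('top');a=np.radians(7)
d0=np.load('top1.npz')['d'];D=np.stack([snap('top')[1] for _ in range(6)]);D[D==0]=np.nan;d1=np.nanmean(D,0)
X=cloud(d0,c);v=X[...,:2]-P(0);x=v@[np.cos(a),np.sin(a)];y=v@[-np.sin(a),np.cos(a)]
Z=cloud(d1,c)[...,2]-X[...,2];ok=(d0>0)&(abs(Z)<.012)&(abs(X[...,2]-.058)<.012)&(abs(y)<.07)&(abs(y)>.022)
for lo,hi in((-.048,-.038),(-.038,-.02),(-.02,0),(0,.02),(.02,.035)):
    k=ok&(x>lo)&(x<hi);print(lo,k.sum(),'dz mm %.2f +- %.2f'%(1e3*Z[k].mean(),1e3*Z[k].std()/k.sum()**.5))
o=ctrl.get_obs();print(o['t'],o['ft_force'].round(1))
```

```text
-0.048 3 dz mm 1.41 +- 0.69
-0.038 61 dz mm 0.56 +- 0.24
-0.02 154 dz mm 0.38 +- 0.20
0 338 dz mm -0.02 +- 0.12
0.02 252 dz mm 0.19 +- 0.14
19.9 [-12.5  -0.8   8.6]
```

```bash
python3 -m pendant '[{"hand":1,"tx":-1.5,"ty":0,"tz":0,"rx":0,"ry":0,"rz":0},{"hand":1,"tx":-3,"ty":0,"tz":0,"rx":0,"ry":0,"rz":0},{"hand":1,"tx":-4.5,"ty":0,"tz":0,"rx":0,"ry":0,"rz":0},{"hand":1,"tx":-4.5,"ty":0,"tz":0,"rx":0,"ry":0,"rz":0},{"hand":1,"tx":-4.5,"ty":0,"tz":0,"rx":0,"ry":0,"rz":0}]'
python3 -m pendant '[{"hand":1,"tx":1,"ty":0,"tz":0,"rx":0,"ry":0,"rz":0},{"hand":1,"tx":2,"ty":0,"tz":0,"rx":0,"ry":0,"rz":0},{"hand":1,"tx":2,"ty":0,"tz":0,"rx":0,"ry":0,"rz":0},{"hand":1,"tx":2,"ty":0,"tz":0,"rx":0,"ry":0,"rz":0}]'
```

```text
t: 20.4
eef_pos: [0.5044, 0.0486, 0.0491]
orientation: [-180.0, 0.0, 7.0]
ft_force: [-0.2, 0.3, -1.3]
gripper_width: 0.171
gripper_force: 58.6
t: 20.8
eef_pos: [0.5057, 0.0488, 0.049]
orientation: [-180.0, 0.2, 7.0]
ft_force: [-7.1, -0.9, 3.3]
gripper_width: 0.164
gripper_force: 59.1
```

```bash
python3 -m pendant '[{"hand":1,"tx":0,"ty":0,"tz":0,"rx":0,"ry":0,"rz":0},{"hand":1,"tx":0,"ty":0,"tz":0,"rx":0,"ry":0,"rz":0},{"hand":1,"tx":0,"ty":0,"tz":0,"rx":0,"ry":0,"rz":0},{"hand":1,"tx":0,"ty":0,"tz":0,"rx":0,"ry":0,"rz":0},{"hand":1,"tx":0,"ty":0,"tz":0,"rx":0,"ry":0,"rz":0}]'
python3 - <<'E'
from h import *
c=viewer.get_calibration('top');a=np.radians(7)
d0=np.load('top1.npz')['d'];D=np.stack([snap('top')[1] for _ in range(8)]);D[D==0]=np.nan;d1=np.nanmean(D,0)
X=cloud(d0,c);v=X[...,:2]-P(0);x=v@[np.cos(a),np.sin(a)];y=v@[-np.sin(a),np.cos(a)]
Z=cloud(d1,c)[...,2]-X[...,2];ok=(d0>0)&(abs(Z)<.012)&(abs(X[...,2]-.058)<.012)&(abs(y)<.07)&(abs(y)>.022)
for lo,hi in((-.048,-.02),(-.02,0),(0,.02),(.02,.035)):
    k=ok&(x>lo)&(x<hi);print(lo,k.sum(),'dz mm %.2f +- %.2f'%(1e3*Z[k].mean(),1e3*Z[k].std()/k.sum()**.5))
o=ctrl.get_obs();print(o['t'],o['eef_pos'],o['ft_force'].round(1))
E
```

```text
t: 21.3
eef_pos: [0.5057, 0.0488, 0.049]
orientation: [-180.0, 0.1, 7.0]
ft_force: [-7.8, -0.8, 2.6]
gripper_width: 0.162
gripper_force: 59.0
-0.048 91 dz mm 0.15 +- 0.24
-0.02 160 dz mm 0.30 +- 0.19
0 338 dz mm -0.05 +- 0.13
0.02 252 dz mm 0.08 +- 0.14
21.7 [0.50565122 0.04881138 0.04898948] [-7.4 -1.2  2.4]
```

The lid shows no measurable lift (0.15 ± 0.24 mm at the front), the drag is steady at about 7.5 N and the gauge is still gripped, so I'm handing in.

```bash
python3 -c "
from plant import ctrl
print(ctrl.hand_in())"
```

```text
the job is handed in; nothing more can be done
None
```

I handed in the job at 21.7 s with the upper plate down on its stops and the gauge held between the plates at a steady drag of about 7.5 N; no verdict came back.

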